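# Get the blue screwdriver from under the lift-out trays

### The job

The blue screwdriver lies on the bottom of the open red toolbox, underneath its two lift-out trays. Lift both trays out and stand them on the black rubber mat, lay the blue screwdriver lengthwise in the flat wooden tool rest, then put each tray back into the end of the toolbox it came from, hanging flat on its ledges. Keep the trays level so that the small parts do not spill, leave the green screwdriver in the toolbox, and do not disturb the caliper, the tape measure or the wrench beside the work.

Things in the scene. Friction and masses are not known exactly. Their poses are not given: they have to be found in the camera images.
- toolbox: Open red steel box, fixed, inside 260 (x) x 164 mm, walls 4 mm, rim top at z 86 mm, floor at z 4 mm. Origin: centre of underside, x along the long side. Tray seats at both ends: ledges on the long walls 12 mm wide, top at z 70 mm, with 8 mm high stops at |x| 28-34 mm. A seated tray's origin is at x +82 or -82, y 0, z 42 mm, with 4 mm play all round and a 76 mm gap between the trays.
- tray_grey: Grey plastic lift-out tray with bolts fixed in it, 0.35 kg, body 80 (x) x 126 x 30 mm, rim flange 88 x 156 mm at z 28 to 32 mm. Origin: centre of underside, z up. Web along x ends in a black grip bar 64 (x) x 14 (y) x 12 mm centred at z 56 mm: pinch it across y. At the start it hangs in either end of the toolbox, axes parallel to the box's.
- tray_yellow: Yellow plastic lift-out tray with nuts fixed in it, otherwise exactly like the grey tray (size, mass, origin, axes, black grip bar centred 56 mm above the origin). At the start it hangs in the other end of the toolbox.
- driver_blue: Screwdriver with blue handle, 200 mm, straight. Origin: mid-length at its underside; +y to the handle end, z up as it lies. Handle y 0 to +100 mm, 28 mm wide, 30 mm high; blade 7 mm thick, y 0 to -100 mm. At the start flat on the toolbox floor along the box, handle to the box's +x end, its ends under both trays; grip across the handle at about y +22 mm, which shows between the trays.
- driver_green: Screwdriver with green handle, 153 mm long, lying on the toolbox floor beside the blue one (centres about 62 mm apart across the box); stays in the toolbox. Origin: middle of its length at its underside.
- rubber_mat: Black ribbed rubber mat, 300 x 180 x 3 mm, fixed on the bench. Origin: centre of its underside; x along its long side. The place to stand the lift-out trays; both fit side by side along x.
- tool_rest: Flat light-wood tool rest with cork floor, fixed on the bench, 250 x 110 mm outside, walls 5 mm thick and 20 mm high, floor at z = 5 mm. Origin: centre of its underside; x along its long side.
- caliper: Steel vernier caliper lying on the bench at the left edge, bystander, 68 x 168 x 10 mm.
- tape_measure: Yellow and black tape measure on the bench at the left edge, bystander, 71 x 82 x 32 mm.
- wrench: Steel combination wrench lying on the bench to the right of the work, bystander, 62 x 201 x 8 mm.
There are look-alikes about, which are no part of the job. What is shaped like the tray_grey but pink is not meant.

How it is judged:
On the way, in this order (a step that is already met when the one before it is completed fails the run):
1. both lift-out trays stand upright and released on the rubber mat (x of tray_grey in the frame of rubber_mat between -0.13 and 0.13 m and y of tray_grey in the frame of rubber_mat between -0.08 and 0.08 m and z of each of tray_grey, tray_yellow in the frame of rubber_mat below 0.008 m and angle between each of tray_grey, tray_yellow's own z axis and vertical below 0.08 rad and linear speed of each of tray_grey, tray_yellow below 0.03 m/s and contact force between the fingers and tray_grey below 0.3 N and x of tray_yellow in the frame of rubber_mat between -0.13 and 0.13 m and y of tray_yellow in the frame of rubber_mat between -0.08 and 0.08 m and contact force between the fingers and tray_yellow below 0.3 N), for 0.2 s.
2. the blue screwdriver lies released in the tool rest, lengthwise (x of driver_blue in the frame of tool_rest between -0.03 and 0.03 m and y of driver_blue in the frame of tool_rest between -0.038 and 0.038 m and z of driver_blue in the frame of tool_rest between -0.002 and 0.018 m and angle between the y axis of driver_blue and the x axis of tool_rest, either way round below 0.3 rad and linear speed of driver_blue below 0.03 m/s and contact force between the fingers and driver_blue below 0.3 N), for 0.2 s.
At the end, for the whole second after the job is handed in: Each tray hangs in its own end of the toolbox (within 14 mm of its start, 3.5 mm in height, 0.04 rad of level); the blue screwdriver lies along the tool rest (0.3 rad; middle within 30 mm along, 38 mm across); the green one is on the toolbox floor; all released, at rest (all of step 2 and distance of each of tray_grey, tray_yellow from where it was at the start of the episode below 0.014 m and angle between each of tray_grey, tray_yellow's own z axis and vertical below 0.04 rad and z of tray_grey in the frame of toolbox between 0.0385 and 0.0455 m and linear speed of each of tray_grey, tray_yellow below 0.02 m/s and angular speed of each of tray_grey, tray_yellow below 0.2 rad/s and contact force between the fingers and tray_grey below 0.3 N and z of tray_yellow in the frame of toolbox between 0.0385 and 0.0455 m and contact force between the fingers and tray_yellow below 0.3 N and x of driver_green in the frame of toolbox between -0.08 and 0.08 m and y of driver_green in the frame of toolbox between -0.08 and 0.08 m and z of driver_green in the frame of toolbox below 0.02 m and linear speed of driver_green below 0.03 m/s); the robot touches nothing.
It fails at once if a lift-out tray is tipped by more than 0.4 rad (its parts would spill) (angle between any of tray_grey, tray_yellow's own z axis and vertical above 0.4 rad).
It fails at once if the caliper, tape measure or wrench is moved by more than 25 mm (distance of any of caliper, tape_measure, wrench from where it was at the start of the episode above 0.025 m).
It also fails if it takes over 134 s, if anything falls off the work surface, if the arm or the gripper's body presses on something with over 40 N, if the wrist force passes 120 N, or if a joint passes its speed limit or range.

### The arm

A 7-joint arm with a two-finger parallel gripper is mounted at the origin on a cart in front of the work surface, level with it; the furniture and walls round the work are solid. World frame = base frame: x ahead of the robot, y to its left, z up, the work surface at z = 0. Lengths are in m, angles in rad, forces in N, time in s.
With the tool pointing down it reaches from about 0.425 to 0.875 m from the base axis. Payload 8.4 kg.
Tool frame: the origin (TCP) lies between the finger pads; the fingertips stand 17 mm ahead of it and the grasp point (between the pads) lies 2 mm behind it (arm.tip_extent is the z of the fingertips in the tool frame, in m); z points along the fingers, y is the line along which they close (so a half turn about z gives the same grasp; the last joint's range is limited). The gripper opens to 87 mm and grips with 3 to 60 N. Pads are 19 mm wide; open, the fingers measure 117 mm over their backs; the gripper's body (75 mm by 190 mm) begins 51 mm behind the grasp point.
Start: joints at [1.103, 0.333, 0.04, 1.465, -0.013, 1.343, -0.059], TCP at [0.234, -0.606, 0.24] pointing down, gripper open.
Joint ranges: [-2.58, 2.58], [-0.38, 2.09], [-1.3, 1.39], [0.25, 2.4], [-1.5, 4.64], [0.08, 2.09], [-2.65, 2.65]. Speed limits (rad/s): [2.22, 2.22, 2.79, 2.79, 3.14, 3.14, 3.14].

### API

Orientations are given as [roll, pitch, yaw] about the fixed x, y, z axes, in that order (R = Rz(yaw) Ry(pitch) Rx(roll)).
In Python, from rig import arm, snapshot, get_calibration gives the robot as it stands. Calls block until the motion is done:
- arm.move_pose(position, orientation): joint-space move of the TCP to a pose.
- arm.servo_line(position, rot=None, rate=0.15, stop_force=None): straight line of the TCP; rot=None keeps the orientation; rate is the mean speed in m/s. With stop_force (N) it stops when the force on the tool has changed by that much, and returns True; else False.
- arm.movej(angles): joint-space move.
- arm.open_jaws() and arm.grasp(): open the fingers fully, or close them until they stop; the grip force is fixed at half the most.
- arm.pause(seconds).
- arm.inverse_kinematics(position, orientation): joint angles nearest the present ones, or None.
- arm.get_obs(): the state.
- snapshot(name): name is "side" or "top"; returns the picture (420x560x3 uint8, blue, green, red); there is no depth.
- get_calibration(name): a dict with "fx", "fy", "cx", "cy" (pixels), "origin" and "attitude" of the camera in the world. Camera axes: x right, y up, looking along -z (the intrinsics and any distortion apply to the point x, -y, -z); pixel columns grow to the right and rows downward; lengths in m; the calibration is good to about 2 mm. A picture is of the moment at which its call begins. get_calibration takes no time and is no camera call.
A pose or a line that the arm cannot do raises arm.Unreachable and nothing moves.
- arm.hand_in(): hands the job in; it is judged then, once.
The state is a dict: "clock": time; "joint_pos": joint angles; "qvel": joint speeds; "joint_torque": joint torques, N m; "ee_pos": TCP position; "tcp_rot": TCP orientation; "ft_force": force on the tool from outside, world axes, zero at the start; "torque": the same for the moment, N m; "gripper_width": finger opening in m; "gripper_force": force on a finger pad.
Only numpy, scipy, OpenCV 4.12 (cv2) and the standard library are available. Lean on these libraries where they do the work, as an engineer would, in place of code of your own. Each camera call takes 0.05 s, during which the arm holds its last target. There are 200 camera calls.

## Working session

There is one attempt and no reset: what is moved stays moved. The work goes in short steps, each a Python script; the robot and the scene stay as the last script left them, time stands still between calls to the robot, and variables do not carry over. Pictures are saved under pics/ and viewed, at most 14 in all, crops included, and the job is handed in when it is done.

```bash
mkdir -p pics; ls; python3 - <<'E'
from rig import arm, snapshot, get_calibration
import cv2
for n in("top","side"):
    cv2.imwrite(f"pics/{n}0.png",snapshot(n)); print(n,get_calibration(n))
print(arm.get_obs(), arm.tip_extent)
E
```

```text
pics
top {'fx': 386.783100374468, 'fy': 386.783100374468, 'cx': 283.3042444408759, 'cy': 213.76239443637863, 'origin': array([-0.18917333,  0.16363342,  1.209099  ]), 'attitude': array([ 0.61977916, -0.01069176, -1.94678083])}
side {'fx': 416.96876113068015, 'fy': 416.96876113068015, 'cx': 270.99010404171554, 'cy': 203.44565337228426, 'origin': array([ 0.41090954, -1.42322723,  1.06872679]), 'attitude': array([ 0.89907418, -0.0218681 , -0.09460534])}
{'clock': 0.1, 'joint_pos': array([ 1.10280907,  0.33384006,  0.03988714,  1.4661759 , -0.01340428,
        1.34329839, -0.05848715]), 'qvel': array([ 2.59860169e-05, -1.29296857e-03,  4.62404646e-04, -2.64686479e-03,
        3.34670752e-04,  8.48869876e-04, -2.33503345e-05]), 'joint_torque': array([ 3.94927818e-03, -6.57808828e+01,  1.34003822e+00, -4.04714370e+01,
       -5.95615176e-02,  4.07858205e-02,  4.75020488e-05]), 'ee_pos': array([ 0.23414282, -0.60593836,  0.2387519 ]), 'tcp_rot': array([-3.14014033e+00,  9.74541845e-05,  3.68770617e-01]), 'ft_force': array([ 0.69888555, -0.13488959,  0.60641683]), 'torque': array([ 0.0162522 ,  0.00037824, -0.05950355]), 'gripper_force': 0.0, 'gripper_width': 0.08695004616398366} 0.017
```

View pics/top0.png

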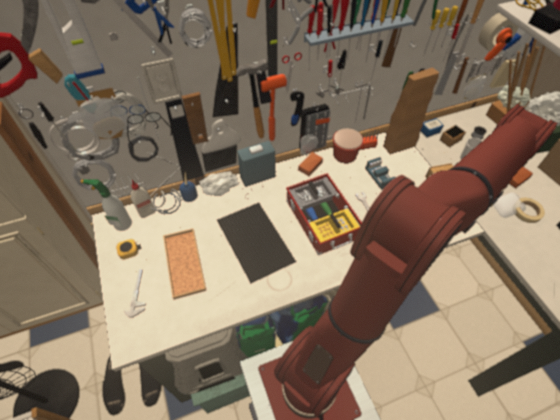

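View pics/side0.png

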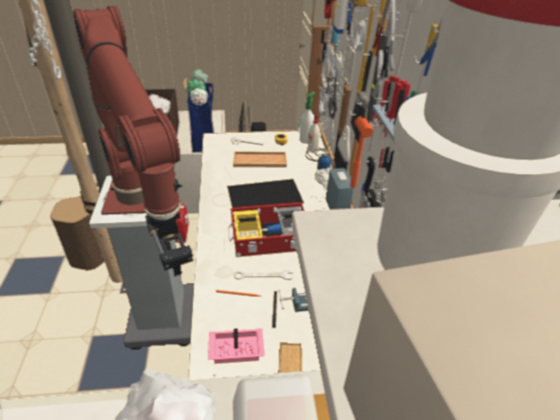

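The top view shows the toolbox near (322,213), the mat at (256,242) and the tool rest at (185,263), with the caliper and tape on the left. The side view shows the yellow tray at the near (robot) end and the pink look-alike off to the side. I'll enlarge these areas.

```bash
python3 - <<'E'
import cv2
t=cv2.imread("pics/top0.png");s=cv2.imread("pics/side0.png")
def crop(im,x,y,w,h,k,n):
    c=cv2.resize(im[y:y+h,x:x+w],None,fx=k,fy=k,interpolation=cv2.INTER_CUBIC)
    for i in range(0,w,10):
        cv2.line(c,(i*k,0),(i*k,6 if i%50 else 14),(0,255,0),1)
        if i%20==0: cv2.putText(c,str(x+i),(i*k,24),0,.4,(0,255,0),1)
    for i in range(0,h,10):
        cv2.line(c,(0,i*k),(6,i*k),(0,255,0),1)
        if i%20==0: cv2.putText(c,str(y+i),(8,i*k+4),0,.4,(0,255,0),1)
    cv2.imwrite(n,c)
crop(t,280,165,90,90,6,"pics/c1.png")
crop(t,155,195,150,110,5,"pics/c2.png")
crop(s,220,145,90,115,5,"pics/c3.png")
E
```

```text
(no output)
```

View pics/c1.png

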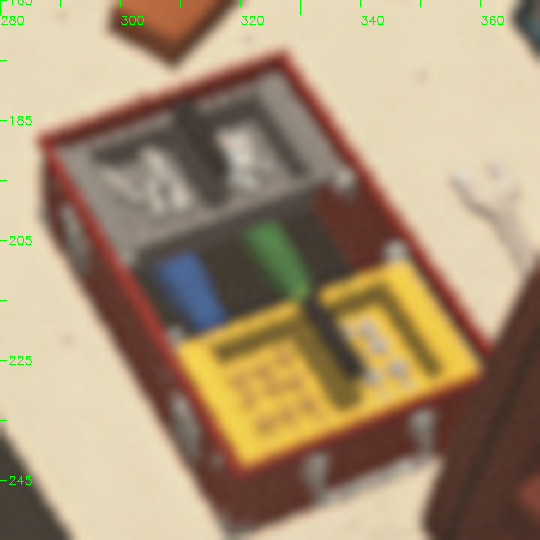

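View pics/c2.png

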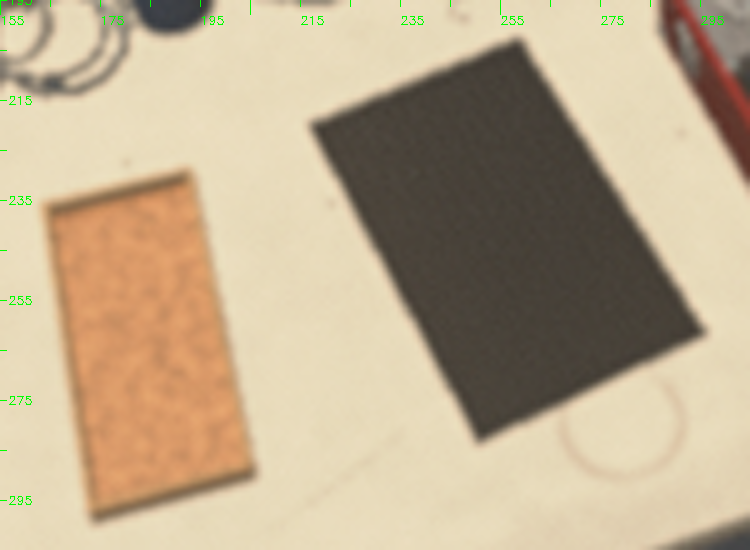

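View pics/c3.png

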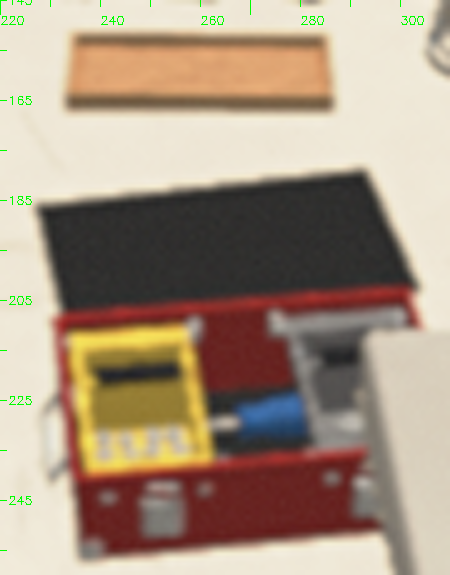

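The crops give these outer corners. The box rim in top is (286.5,187.5), (327.5,173.5), (361.5,223), (319.5,243), with the mat and rest corners likewise readable in both views. The blue handle points to the grey (far) tray, so box +x points away from the robot. Next I fit poses using both cameras.

```bash
cat > geo.py <<'E'
import numpy as np
from scipy.spatial.transform import Rotation as R
from scipy.optimize import least_squares
from rig import get_calibration
def project(cam,P):
    c=get_calibration(cam); q=(np.atleast_2d(P)-c["origin"])@R.from_euler("xyz",c["attitude"]).as_matrix()
    return np.c_[c["cx"]+c["fx"]*q[:,0]/-q[:,2], c["cy"]+c["fy"]*q[:,1]/q[:,2]]
def ray(cam,px,z):
    c=get_calibration(cam); d=R.from_euler("xyz",c["attitude"]).apply([(px[0]-c["cx"])/c["fx"],-(px[1]-c["cy"])/c["fy"],-1])
    return c["origin"]+d*(z-c["origin"][2])/d[2]
def world(p,L):
    L=np.atleast_2d(L); c,s=np.cos(p[2]),np.sin(p[2])
    return np.c_[p[0]+c*L[:,0]-s*L[:,1],p[1]+s*L[:,0]+c*L[:,1],L[:,2]]
def fit(obs,p0):
    "obs: list of (cam, local xyz, pixel)"
    f=lambda p:np.concatenate([(project(c,world(p,l))[0]-np.array(u)) for c,l,u in obs])
    r=least_squares(f,p0,loss="soft_l1"); return r.x,r.fun.reshape(-1,2)
E
python3 - <<'E'
from geo import *
def cs(a,b,z): return {k:(sx*a/2,sy*b/2,z) for k,(sx,sy) in dict(FL=(1,1),FR=(1,-1),NR=(-1,-1),NL=(-1,1)).items()}
def run(name,a,b,z,top,side,p0):
    c=cs(a,b,z)
    for lab,o in (("both",[("top",c[k],v) for k,v in top.items()]+[("side",c[k],v) for k,v in side.items()]),("top",[("top",c[k],v) for k,v in top.items()])):
        x,r=fit(o,p0); print(name,lab,x.round(4),"\n",r.round(1).tolist())
run("box",.268,.172,.086,dict(FL=(286.3,187.4),FR=(327.5,173.4),NR=(361.3,223),NL=(319.3,243)),dict(NL=(231.1,208.3),NR=(234.7,239.8),FL=(302.7,202.8)),[.65,-.1,0])
run("mat",.3,.18,.003,dict(FL=(217.1,219.3),FR=(258.7,202.7),NR=(295.9,261.1),NL=(250.7,282.7)),dict(FL=(292.9,178.7),FR=(303.1,202.3),NL=(227.3,186.1)),[.65,.2,0])
run("rest",.25,.11,.02,dict(FL=(163.7,235.7),FR=(192.7,229.1),NR=(205.7,289.1),NL=(173.3,298.7)),dict(FL=(284.7,151.9),NL=(234.1,151.9),NR=(233.1,163.9),FR=(286.1,163.9)),[.65,.4,0])
E
```

```text
box both [ 0.5363 -0.2911  0.0498] 
 [[-0.1, -1.1], [-0.9, -1.0], [1.4, 2.0], [-0.2, -0.9], [-0.0, -0.2], [-0.1, -0.1], [-1.1, 0.0]]
box top [ 0.5339 -0.2901  0.0505] 
 [[-0.1, -0.5], [-0.9, -0.5], [1.5, 2.6], [-0.1, -0.2]]
mat both [ 0.537  -0.0256  0.1187] 
 [[-0.9, -0.3], [0.2, -1.3], [0.7, 0.1], [-0.3, 0.6], [0.0, -0.3], [0.8, 0.8], [-1.5, -0.5]]
mat top [ 0.5367 -0.0257  0.1187] 
 [[-0.8, -0.2], [0.3, -1.3], [0.8, 0.2], [-0.2, 0.6]]
rest both [ 0.533   0.2362 -0.0716] 
 [[-0.8, -0.0], [0.5, -0.9], [0.5, -0.5], [-0.6, -0.9], [-0.1, -0.4], [-1.7, -0.7], [-1.9, -0.1], [-0.3, 0.2]]
rest top [ 0.5307  0.2364 -0.0731] 
 [[-0.7, 0.5], [0.7, -0.3], [0.5, 0.1], [-0.5, -0.3]]
```

```bash
python3 - <<'E'
from geo import *
a,b,z=.134,.086,.086
o=[("top",(a,b,z),(286.3,187.4)),("top",(a,-b,z),(327.5,173.4)),("top",(-a,b,z),(319.3,243)),("side",(-a,b,z),(231.1,208.3)),("side",(-a,-b,z),(234.7,239.8)),("side",(a,b,z),(302.7,202.8))]
x,r=fit(o,[.53,-.29,.05]); print(x.round(4),r.round(1).tolist())
for n,s in (("grey",1),("yellow",-1)):
    P=world(x,[[s*.082,0,.104],[s*.082-.032,0,.104],[s*.082+.032,0,.104]]); print(n,P[0].round(4),np.hypot(*P[0,:2]),project("top",P).round(1).tolist(),project("side",P).round(1).tolist())
inv=lambda P:world([0,0,-x[2]],[[P[0]-x[0],P[1]-x[1],P[2]]])[0].round(4)
print("yb top->box",inv(ray("top",(335.6,221),.104)),inv(ray("side",(247.7,219.2),.104)))
for n,u in (("blue far",(305.8,208)),("blue near",(314.3,218.5)),("green",(325,209)),("green near",(330,213.5))): print(n,inv(ray("top",u,.034)))
print("blue side",inv(ray("side",(275,227),.034)),inv(ray("side",(267,229),.020)))
from rig import arm
for P in ((.082,0,.1),(-.082,0,.1),(.02,.03,.025)):
    w=world(x,P)[0]; print(arm.inverse_kinematics(w,[np.pi,0,x[2]]))
for w in ([.6,-.02,.06],[.46,-.03,.06],[.53,.236,.04]): print(arm.inverse_kinematics(w,[np.pi,0,.12]))
import cv2
s=cv2.imread("pics/side0.png")[130:300,110:250]; cv2.imwrite("pics/c4.png",cv2.resize(s,None,fx=4,fy=4,interpolation=cv2.INTER_CUBIC))
E
```

```text
[ 0.535  -0.2915  0.0471] [[0.2, -0.9], [-0.5, -0.8], [-0.0, -0.6], [-0.3, -0.2], [-0.5, -0.1], [-1.3, 0.2]]
grey [ 0.6169 -0.2876  0.104 ] 0.6806907881197621 [[313.5, 186.1], [317.5, 192.2], [309.7, 180.0]] [[292.3, 214.8], [283.5, 215.5], [301.0, 214.2]]
yellow [ 0.4531 -0.2953  0.104 ] 0.5408755898960209 [[334.8, 219.4], [339.3, 226.4], [330.4, 212.5]] [[246.9, 218.2], [237.9, 218.9], [255.9, 217.6]]
yb top->box [-0.0891  0.0008  0.104 ] [-0.0797 -0.0055  0.104 ]
blue far [0.0476 0.0443 0.034 ]
blue near [-0.0085  0.0367  0.034 ]
green [ 0.0141 -0.02    0.034 ]
green near [-0.0119 -0.0274  0.034 ]
blue side [0.0239 0.0196 0.034 ] [-0.0049  0.0274  0.02  ]
[ 0.49939466  0.49927937 -0.17413813  1.52890103  0.09222805  1.12146006
 -1.21765805]
[ 0.6291612   0.24069059 -0.15129989  1.88698735  0.04225579  1.01696067
 -1.06374003]
[ 0.52303047  0.46106022 -0.19328391  1.76381233  0.10705548  0.92692558
 -1.23858381]
[ 0.34024591  0.43277308 -0.46912474  1.75968214  0.22685651  1.00287445
 -1.66532793]
[ 0.49631728  0.17995281 -0.56233827  2.08408735  0.12132069  0.90837751
 -1.5843437 ]
[ 0.13671126  0.50240186 -0.78094879  1.81134165  0.41483381  0.99922683
 -2.26318621]
```

View pics/c4.png

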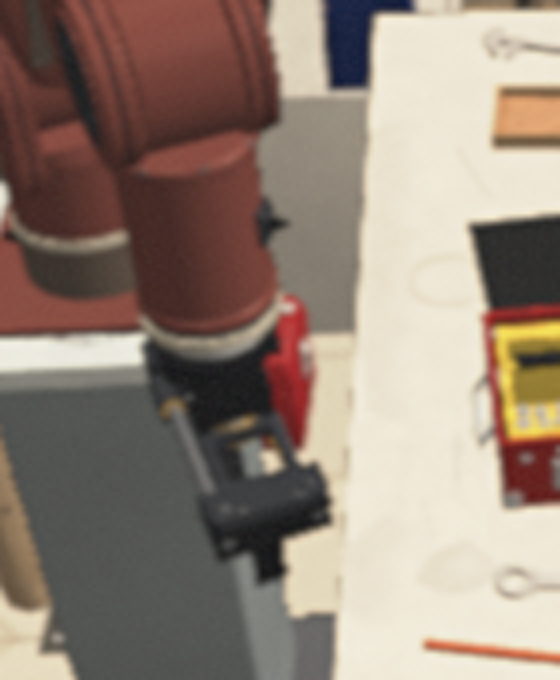

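The gripper's crossbar is its wide dimension, along the closing axis. The yellow bar measures at box (-0.084, -0.002) against an expected (-0.082, 0), so the box pose is good enough. I'll start with the yellow tray.

```bash
cat > helpers.py <<'E'
from geo import *
from rig import arm, snapshot
import cv2
BOX=np.array([.5355,-.2913,.0485]); MAT=np.array([.537,-.0256,.1187]); REST=np.array([.532,.2363,-.0725])
SEAT={"grey":world(BOX,[.082,0,.098])[0],"yellow":world(BOX,[-.082,0,.098])[0]}
STAND={"grey":world(MAT,[.074,0,.060])[0],"yellow":world(MAT,[-.074,0,.060])[0]}
rpy=lambda yaw:[np.pi,0,yaw]
up=lambda p,z:np.r_[p[:2],z]
def st(t=""):
    o=arm.get_obs(); print(t,round(o["clock"],1),o["ee_pos"].round(4),"w",round(o["gripper_width"],4),"f",o["ft_force"].round(1),"gf",round(o["gripper_force"],1))
def shot(cam,name,x,y,w,h,k):
    c=snapshot(cam); cv2.imwrite(f"pics/{name}_full.png",c)
    cv2.imwrite(f"pics/{name}.png",cv2.resize(c[y:y+h,x:x+w],None,fx=k,fy=k,interpolation=cv2.INTER_CUBIC))
def fetch(p,yaw,hi=.19):
    arm.move_pose(up(p,hi),rpy(yaw)); hit=arm.servo_line(p,rate=.12,stop_force=10); st(f"down hit={hit}")
    arm.grasp(); st("grasped")
E
python3 - <<'E'
from helpers import *
n="yellow"; arm.move_pose([.42,-.42,.24],rpy(.2))
print([arm.inverse_kinematics(up(REST,.05),rpy(y)) for y in (-.0725,np.pi-.0725)])
fetch(SEAT[n],BOX[2])
arm.servo_line(up(SEAT[n],.125),rate=.06); st("lift"); shot("side","y1",200,130,140,140,4)
E
```

```text
[array([ 0.04679033,  0.45477917, -0.66144074,  1.80439675,  0.32768759,
        0.99420982, -2.39000582]), array([ 0.14815972,  0.49601202, -0.79549223,  1.79967555,  0.41050849,
        1.01929101,  0.69084968])]
down hit=False 2.6 [ 0.454  -0.2958  0.0987] w 0.0867 f [ 0.1 -0.3 -0.1] gf 0.0
grasped 3.8 [ 0.4536 -0.2953  0.098 ] w 0.0139 f [-0.2 -0.7 -0.5] gf 30.0
lift 4.4 [ 0.4536 -0.2953  0.1251] w 0.0133 f [-0.5  0.5 -5.3] gf 30.0
```

View pics/y1.png

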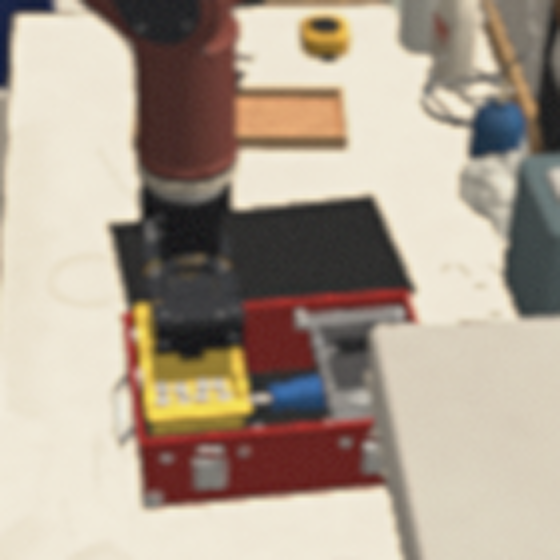

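The yellow tray is held level and lifting clear. Next I set it on the mat and fetch the grey tray.

```bash
cat >> helpers.py <<'E'
def carry(src,dst,yaw,hi=.2,zlow=None):
    "from grasp at src to dst, lower until contact, release, rise"
    arm.servo_line(up(src,hi),rate=.15); arm.servo_line(up(dst,hi),rot=rpy(yaw),rate=.2)
    arm.servo_line(up(dst,dst[2]+.012),rate=.15)
    hit=arm.servo_line(up(dst,dst[2]-.003),rate=.03,stop_force=5); st(f"set hit={hit}")
    arm.open_jaws(); st("open"); arm.servo_line(up(dst,hi-.05),rate=.2)
E
python3 - <<'E'
from helpers import *
carry(SEAT["yellow"],STAND["yellow"],MAT[2])
fetch(SEAT["grey"],BOX[2])
carry(SEAT["grey"],STAND["grey"],MAT[2])
arm.move_pose([.45,.2,.25],rpy(0)); st()
shot("top","t2",280,165,90,90,6); shot("side","s2",210,145,120,120,5)
E
```

```text
set hit=True 8.0 [ 0.4636 -0.0345  0.0588] w 0.0134 f [-0.5 -0.5  4.6] gf 30.0
open 9.4 [ 0.4625 -0.0345  0.0581] w 0.0868 f [ 0.6  0.6 -0.2] gf 0.0
down hit=False 12.1 [ 0.6179 -0.2874  0.099 ] w 0.0869 f [-0.8  0.6 -0.2] gf 0.0
grasped 13.2 [ 0.6175 -0.2869  0.098 ] w 0.0135 f [-0.3  1.6  0.7] gf 30.0
set hit=True 17.0 [ 0.6106 -0.0169  0.0588] w 0.0138 f [-0.6 -0.4  4.7] gf 30.0
open 18.4 [ 0.6094 -0.017   0.0577] w 0.0871 f [-0.1 -0.4 -0.4] gf 0.0
 20.1 [0.4507 0.1987 0.2492] w 0.0872 f [ 0.1  0.4 -0.4] gf 0.0
```

View pics/t2.png

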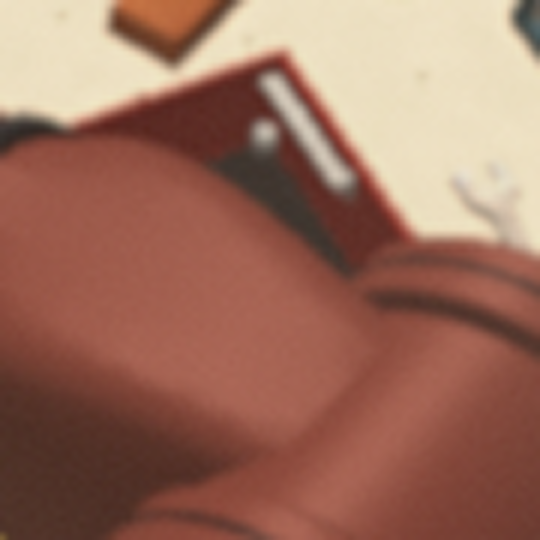

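View pics/s2.png

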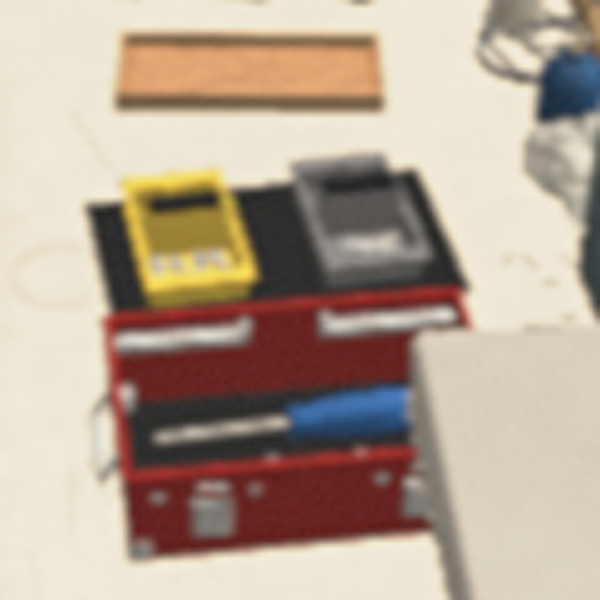

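Both trays stand on the mat, at about (185,235) and (360,215) in the crop. The arm blocks the top view of the box, so I'll retreat to the start pose and look at the two drivers.

```bash
python3 - <<'E'
from helpers import *
arm.movej([1.103,.333,.04,1.465,-.013,1.343,-.059]); st()
shot("top","t3",280,165,90,90,6)
E
```

```text
23.1 [ 0.2352 -0.6062  0.2399] w 0.0868 f [ 1.  -0.6 -0.5] gf 0.0
```

View pics/t3.png

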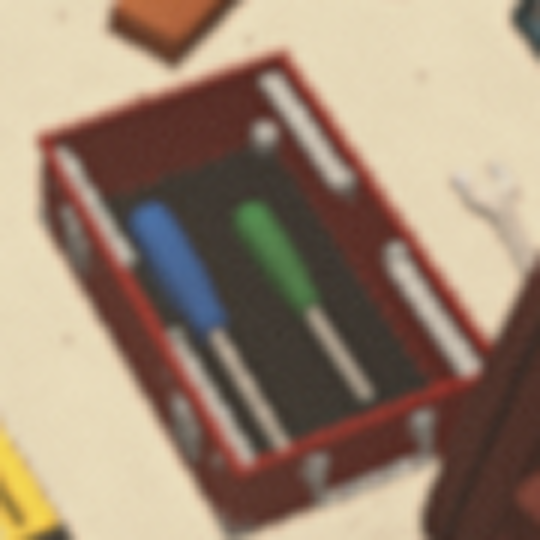

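```bash
python3 - <<'E'
from helpers import *
inv=lambda P:world([0,0,-BOX[2]],[[P[0]-BOX[0],P[1]-BOX[1],P[2]]])[0].round(4)
px=lambda u:(280+u[0]/6-.4,165+u[1]/6-.4)
for n,u,z in (("b end",(146,204),.024),("b L mid",(155,267),.019),("b R mid",(200,260),.019),("b junction",(213,328),.02),("b tip",(281,447),.012),
  ("g end",(243,204),.02),("g L mid",(255,252),.016),("g R mid",(290,243),.016),("g junction",(309,306),.018),("g tip",(368,399),.01),
  ("stop far R",(345,183),.078),("stop near R",(395,247),.078),("stop farL",(128,263),.078),("stop nearL",(173,330),.078),("floor corner FL?",(118,195),.004),("rimFL",(40,137),.086),("rimFR",(287,52),.086)):
    print(n,inv(ray("top",px(u),z)))
E
```

```text
b end [0.0971 0.0268 0.024 ]
b L mid [0.0526 0.0419 0.019 ]
b R mid [0.046  0.0132 0.019 ]
b junction [-0.005   0.0301  0.02  ]
b tip [-0.0953  0.0292  0.012 ]
g end [ 0.0743 -0.0323  0.02  ]
g L mid [ 0.0393 -0.0231  0.016 ]
g R mid [ 0.0365 -0.0471  0.016 ]
g junction [-0.0133 -0.0337  0.018 ]
g tip [-0.0853 -0.037   0.01  ]
stop far R [ 0.0255 -0.0725  0.078 ]
stop near R [-0.0304 -0.0763  0.078 ]
stop farL [0.0245 0.0778 0.078 ]
stop nearL [-0.0307  0.0748  0.078 ]
floor corner FL? [0.1247 0.0326 0.004 ]
rimFL [0.1296 0.0884 0.086 ]
rimFR [ 0.1297 -0.0864  0.086 ]
```

The blue driver lies at box y≈+29 mm with its handle at x −3…97. The green handle (24 mm wide) is at y≈−34, x −11…75.

Open fingers (±58 mm) would land on either the green handle or the box wall. So I'll first nudge green about 28 mm toward −y with closed, yawed fingers lowered between the drivers.

```bash
python3 - <<'E'
from helpers import *
tz=.0345
a,b=[world(BOX,[.022,y,tz])[0] for y in (-.003,-.042)]
opts=[(arm.inverse_kinematics(up(a,.16),rpy(BOX[2]+s*np.pi/2)),BOX[2]+s*np.pi/2) for s in(1,-1)]
print(opts)
q,yaw=min((o for o in opts if o[0] is not None),key=lambda o:abs(o[0][6]))
arm.move_pose([.42,-.40,.24],rpy(.3)); arm.grasp(); st("closed")
arm.move_pose(up(a,.16),rpy(yaw))
h=arm.servo_line(a,rate=.1,stop_force=6); st(f"in {h}")
if not h:
    h=arm.servo_line(b,rate=.05,stop_force=10); st(f"push {h}")
    e=arm.get_obs()["ee_pos"]; arm.servo_line(e+[0,.004,0],rate=.1)
arm.servo_line(up(arm.get_obs()["ee_pos"],.18),rate=.2)
arm.open_jaws(); arm.move_pose([.36,-.50,.24],rpy(.3)); st()
shot("top","t4",280,165,90,90,6)
E
```

```text
[(array([ 0.69884819,  0.37015455, -0.36023751,  1.59966748,  0.13741878,
        1.19683028,  0.35916218]), np.float64(1.6192963267948965)), (array([-0.43175195,  0.63314164,  1.21548304,  1.65667107, -0.61484853,
        1.29301521, -2.19413672]), np.float64(-1.5222963267948966))]
closed 25.8 [ 0.42 -0.4   0.24] w 0.0006 f [-0.4 -0.7  0. ] gf 0.0
in False 28.1 [ 0.5581 -0.2934  0.0353] w 0.0006 f [-0.1 -0.6  0.2] gf 0.0
push False 29.1 [ 0.5593 -0.3321  0.0343] w 0.0003 f [0.3 0.5 1.9] gf 0.0
 32.8 [ 0.3614 -0.4989  0.2397] w 0.087 f [ 0.4 -0.   0.4] gf 0.0
```

View pics/t4.png

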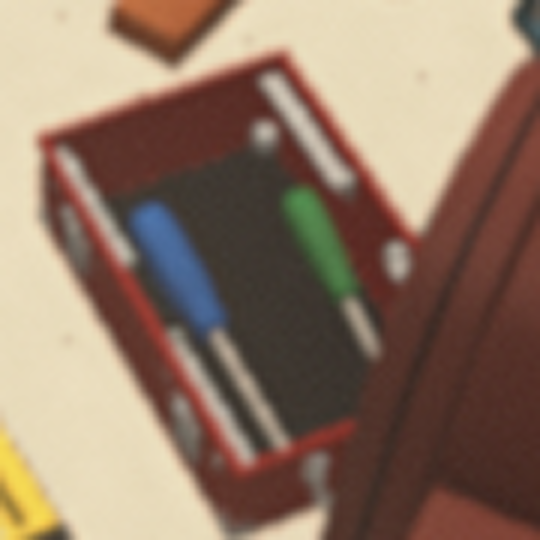

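Green now lies along y≈−62 mm, straight. Next I grip the blue handle, lowering with a force stop because the gripper body passes only ~2 mm above the rim.

```bash
python3 - <<'E'
from helpers import *
g=world(BOX,[.018,.012,.0345])[0]
arm.move_pose(up(g,.17),rpy(BOX[2]))
arm.servo_line(up(g,.055),rate=.12); h=arm.servo_line(g,rate=.03,stop_force=5); st(f"down {h}")
arm.pause(.3); st("settle"); arm.grasp(); st("grasped")
arm.servo_line(up(g,.06),rate=.03); st("lift")
shot("side","s5",210,145,120,120,5)
E
```

```text
down True 35.7 [ 0.5527 -0.2792  0.0349] w 0.0868 f [ 1.6 -1.2  1.9] gf 1.2
settle 36.0 [ 0.5526 -0.279   0.035 ] w 0.0867 f [ 1.9 -3.2  2.1] gf 1.9
grasped 37.1 [ 0.5523 -0.2787  0.0348] w 0.0237 f [-0.4  0.2  0.7] gf 28.9
lift 38.1 [ 0.5527 -0.2784  0.0598] w 0.024 f [-0.1 -0.7 -1.2] gf 28.9
```

View pics/s5.png

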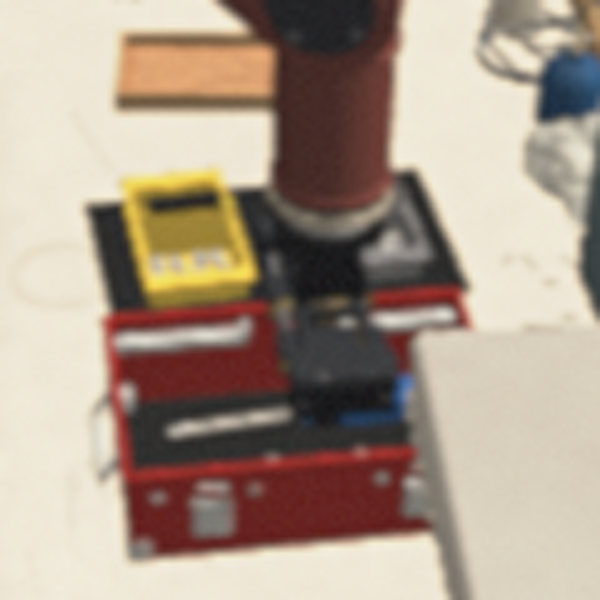

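The driver is held by the handle and looks level. I'll carry it to the rest and release just above the walls, since the open fingers are wider than the rest.

```bash
python3 - <<'E'
from helpers import *
e=arm.get_obs()["ee_pos"]; d=world(REST,[.016,0,.0405])[0]
arm.servo_line(up(e,.2),rate=.12); st("up")
arm.servo_line(up(d,.2),rot=rpy(REST[2]),rate=.2)
arm.servo_line(up(d,.06),rate=.12); h=arm.servo_line(d,rate=.03,stop_force=3); st(f"down {h}")
arm.pause(.3); arm.open_jaws(); st("open"); arm.servo_line(up(d,.18),rate=.2)
arm.move_pose([.44,-.1,.25],rpy(.1)); st()
shot("side","s6",210,130,120,120,5)
E
```

```text
up 39.4 [ 0.5523 -0.2782  0.199 ] w 0.0234 f [-0.6  0.4 -0.5] gf 28.9
down False 44.3 [0.548  0.2352 0.0406] w 0.0239 f [-0.9 -0.3 -0.3] gf 28.9
open 45.8 [0.5479 0.2352 0.0405] w 0.0872 f [ 0.2 -0.7  0.1] gf 0.0
 48.0 [ 0.4403 -0.0991  0.2496] w 0.087 f [ 0.3  0.8 -0.7] gf 0.0
```

View pics/s6.png

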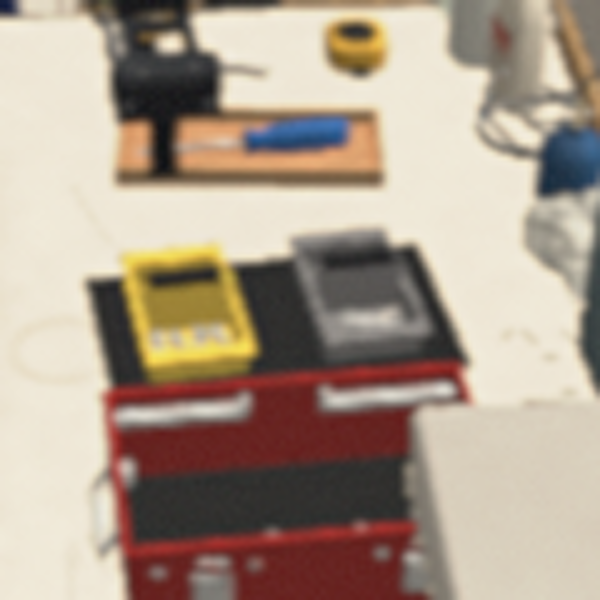

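The blue driver lies lengthwise in the rest, with its handle from (247,140) to (348,130) in the crop. I'll check it numerically and put the trays back.

```bash
python3 - <<'E'
from helpers import *
inv=lambda P:world([0,0,-REST[2]],[[P[0]-REST[0],P[1]-REST[1],P[2]]])[0].round(4)
for u in ((247,140),(348,131),(176,150)): print(inv(ray("side",(210+u[0]/5-.4,130+u[1]/5-.4),.02)))
def back(n):
    fetch(STAND[n],MAT[2]); s,d=STAND[n],SEAT[n]
    arm.servo_line(up(s,.2),rate=.15); arm.servo_line(up(d,.2),rot=rpy(BOX[2]),rate=.2)
    arm.servo_line(up(d,.135),rate=.1); arm.pause(.3)
    h=arm.servo_line(up(d,.095),rate=.03,stop_force=5); st(f"seat {n} {h}")
    if abs(arm.get_obs()["ee_pos"][2]-.098)>.003: raise SystemExit("not seated")
    arm.open_jaws(); arm.servo_line(up(d,.19),rate=.15); st("clear")
back("grey"); back("yellow")
arm.movej([1.103,.333,.04,1.465,-.013,1.343,-.059]); st()
shot("top","t7",270,165,100,90,6); shot("side","s7",210,130,120,120,5)
cv2.imwrite("pics/f7.png",cv2.resize(np.hstack([cv2.imread("pics/t7.png")[:540],cv2.imread("pics/s7.png")[:540]]),(800,360)))
E
```

```text
[ 0.0029 -0.0006  0.02  ]
[0.0983 0.0164 0.02  ]
[-0.063  -0.0188  0.02  ]
down hit=False 50.1 [ 0.6111 -0.0168  0.0609] w 0.0871 f [ 0.4  0.5 -0. ] gf 0.0
grasped 51.2 [ 0.6105 -0.0169  0.06  ] w 0.0136 f [ 0.  -0.6 -0.8] gf 30.0
seat grey True 56.0 [ 0.6172 -0.2872  0.099 ] w 0.0139 f [-0.8  0.8  4.9] gf 30.0
clear 58.1 [ 0.6169 -0.2872  0.189 ] w 0.0869 f [-0.3  0.1 -1.4] gf 0.0
down hit=False 60.5 [ 0.4641 -0.0344  0.0606] w 0.0869 f [-0.3 -0.7  0.4] gf 0.0
grasped 61.7 [ 0.4635 -0.0344  0.06  ] w 0.0136 f [ 0.1 -0.4  0.4] gf 30.0
seat yellow True 66.4 [ 0.4535 -0.2952  0.099 ] w 0.0139 f [-1.   0.1  5.4] gf 30.0
clear 68.5 [ 0.4532 -0.295   0.1891] w 0.0868 f [-0.8 -0.2 -0.8] gf 0.0
 70.0 [ 0.2357 -0.6057  0.2394] w 0.0874 f [ 0.1 -0.3 -0.1] gf 0.0
```

View pics/f7.png

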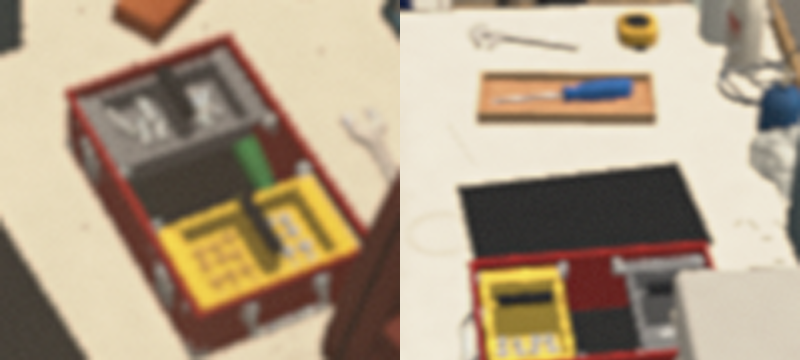

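Both trays are seated, and their set heights match the start. Green is on the floor between them. The blue driver sits at an angle in the rest, so I'll measure that angle by segmenting the blue handle in both views.

```bash
python3 - <<'E'
from helpers import *
for cam,f,(x,y,w,h) in (("top","t7_full",(160,225,52,80)),("side","s7_full",(230,148,60,20))):
    im=cv2.imread(f"pics/{f}.png")[y:y+h,x:x+w].astype(int); m=(im[...,0]-im[...,2]>25)
    v,u=np.nonzero(m); P=np.array([ray(cam,(a+x,b+y),.02)[:2] for a,b in zip(u,v)])
    c=P.mean(0); _,s,V=np.linalg.svd(P-c); d=V[0]*np.sign(V[0,0]); t=(P-c)@d
    L=world([0,0,-REST[2]],[[*(c-REST[:2]),0]])[0]
    print(cam,len(u),"handle ctr in rest",L.round(4),"len",np.ptp(t).round(3),"angle vs rest",round(np.arctan2(d[1],d[0])-REST[2],3), "driver mid",(L[:2]-.05*np.array([np.cos(a:=np.arctan2(d[1],d[0])-REST[2]),np.sin(a)])).round(4))
E
```

```text
top 128 handle ctr in rest [0.0529 0.0065 0.    ] len 0.097 angle vs rest 0.136 driver mid [ 0.0034 -0.0002]
side 97 handle ctr in rest [0.0525 0.0123 0.    ] len 0.095 angle vs rest 0.32 driver mid [ 0.005  -0.0035]
```

The two views disagree on the angle (0.14 from top, 0.32 from the grazing side view), and the limit is 0.3. There is plenty of time, so I'll straighten it by pinching the middle of the handle with the gripper square to the rest.

```bash
cat > meas.py <<'E'
from helpers import *
def blue(tag):
    for cam,(x,y,w,h) in (("top",(160,225,52,80)),("side",(230,148,60,20))):
        full=snapshot(cam); cv2.imwrite(f"pics/{tag}_{cam}.png",full); im=full[y:y+h,x:x+w].astype(int); m=(im[...,0]-im[...,2]>25)
        v,u=np.nonzero(m); P=np.array([ray(cam,(a+x,b+y),.02)[:2] for a,b in zip(u,v)])
        c=P.mean(0); d=np.linalg.svd(P-c)[2][0]; d*=np.sign(d[0]); a=np.arctan2(d[1],d[0])-REST[2]
        L=world([0,0,-REST[2]],[[*(c-REST[:2]),0]])[0,:2]
        print(cam,len(u),"ctr",L.round(4),"angle",round(a,3),"mid",(L-.05*np.array([np.cos(a),np.sin(a)])).round(4))
E
python3 - <<'E'
from meas import *
g=world(REST,[.048,.004,.0395])[0]
arm.move_pose([.44,-.1,.25],rpy(.1)); arm.move_pose(up(g,.17),rpy(REST[2]))
arm.servo_line(up(g,.06),rate=.15); h=arm.servo_line(g,rate=.03,stop_force=4); st(f"down {h}")
arm.grasp(); st("grasped"); arm.open_jaws(); st("open"); arm.servo_line(up(g,.17),rate=.15)
arm.move_pose([.44,-.1,.25],rpy(.1)); arm.movej([1.103,.333,.04,1.465,-.013,1.343,-.059]); st()
blue("m8")
E
```

```text
down False 75.1 [0.5802 0.237  0.0396] w 0.0874 f [-0.3  0.2  0.5] gf 0.0
grasped 76.2 [0.5801 0.2368 0.0395] w 0.0262 f [ 0.4 -0.8  0.9] gf 28.6
open 77.4 [0.5802 0.2368 0.0395] w 0.087 f [ 0.3 -0.2  0.5] gf 0.0
 81.7 [ 0.2355 -0.606   0.24  ] w 0.0871 f [ 0.6 -0.2 -0. ] gf 0.0
top 127 ctr [0.0528 0.0062] angle 0.115 mid [0.0031 0.0005]
side 95 ctr [0.0531 0.0122] angle 0.292 mid [ 0.0053 -0.0022]
```

With the handle gripped square to the rest, both readings barely changed. The offset was therefore mostly measurement bias, and the driver is well aligned. Handing in.

```bash
python3 -c "
from rig import arm
print(arm.hand_in())"
```

```text
the job is handed in; nothing more can be done
None
```

I handed the job in at about 82 s: both trays are back on their ledges in their own ends, the blue screwdriver lies lengthwise in the tool rest, and the green one is still on the toolbox floor (pushed about 28 mm sideways to make room for the fingers); no verdict came back, and the blue screwdriver's angle in the rest read 0.12 rad (top camera) and 0.29 rad (side camera) against the 0.3 limit, the higher one probably measurement bias.

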